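Lay the fossil pillar down for viewing

TASK

Tip the standing stone pillar over to the robot's right, the side of its dock where the black-topped stop rail is, so that it comes to lie on its side across that rail with the fossil (the dark spiral) facing up. Ease it down under control all the way so that it lands gently instead of toppling: only lean on it lightly with the fingertips or the outside of the fingers, never pinch or lift it, and keep its foot on the wooden plinth. Leave the jar, the dropper bottle and the hand lens alone, and finish clear of everything.

Things in the scene. Friction and masses are not known exactly. Their poses are not given: they have to be found in the camera images.
- dock: fixed wooden viewing dock. Origin: centre of its underside, on the table. Its -x points roughly to the robot's right (world -y): the pillar is to be tipped that way; z up. Base board 170 (x) x 110 x 12 mm; plinth 100 mm wide, x = -10 to +85 mm, top 50 mm above the table. Nothing of it lies beyond x = -85 mm: the lying pillar's head overhangs free there, 54 mm above the table
- stop: the dock's stop rail, part of the dock: an aluminium bar with a black rubber top, 17 mm (x) x 100 mm (y), at dock x = -67.5 mm, its top 54 mm above the table (4 mm above the plinth). Origin: centre of the bar's underside, 42 mm below its top
- pillar: loose sand-coloured stone pillar, 32 x 32 x 150 mm, about 0.4 kg, standing near dock x = +50, y = 0 mm, square to the dock within 3 degrees. Origin: centre of its foot; z up along it; x out of the dark spiral fossil's face (towards dock +x at first, up at the end). Overbalances at 12 degrees of lean, then falls fast if unsupported. Moved slowly, its foot does not slide on the plinth
- jar: bystander: amber glass jar with black cap, 54 mm across, 70 mm tall, standing beside the dock; origin at the centre of its underside
- dropper: bystander: blue bottle with white cap, 40 mm across, 90 mm tall, standing beside the dock; origin at the centre of its underside
- lens: bystander: hand lens lying flat, rim 76 mm across and 10 mm thick with a black handle 16 mm thick reaching 130 mm from the rim's centre along its -x; origin under the rim's centre
- edge (a point): middle of the pillar's lower edge on the side of the stop rail, about which it tips: on the pillar at x = -16, y = 0, z = 0 mm; 50 mm above the table at the start and at the end
Things that resemble listed ones, but are neither listed nor needed, are in the scene too. There is more than one size of the pillar; the job needs the middle-sized.

How it is judged:
By the outcome, as a careful person would: the job done as asked, in the order asked, and still so for the second after the job is handed in, with the robot touching nothing.
It also fails if it takes over 58 s, if anything falls off the work surface, if the arm or the gripper's body presses on something with over 40 N, if the wrist force passes 120 N, or if a joint passes its speed limit or range.

ROBOT

A 6-joint arm with a two-finger parallel gripper is mounted at the origin on the work surface. World frame = base frame: x ahead of the robot, y to its left, z up, the work surface at z = 0. Lengths are in m, angles in degrees, forces in N, time in s.
With the tool pointing down it reaches from about 0.35 to 0.875 m from the base axis. Payload 4.2 kg.
Tool frame: the origin (TCP) lies midway between the tips of the shut fingers; the grasp point (between the pads) lies 19 mm behind it; z points along the fingers, y is the line along which they close (so a half turn about z gives the same grasp; the last joint's range is limited). The gripper opens to 87 mm and grips with 3 to 60 N. Pads are 19 mm wide; open, the fingers measure 117 mm over their backs; the gripper's body (75 mm by 190 mm) begins 51 mm behind the grasp point.
Start: joints at [-51.245, 22.042, 0.453, 0, -68.411, -14.817], TCP at [0.254, -0.571, 0.193] pointing down, gripper open.
Joint ranges: [-179.83, 179.83], [-69.29, 118.12], [-61.27, 80.66], [-181.25, 117.63], [-171.15, -9.14], [-177.46, 177.46]. Speed limits (degrees/s): [159.86, 159.86, 180, 180, 180, 180].

INTERFACE

Orientations are given as [roll, pitch, yaw] about the fixed x, y, z axes, in that order (R = Rz(yaw) Ry(pitch) Rx(roll)).
In Python, from workcell import env gives the robot as it stands. The module is installed in compiled form; this text tells all that it offers. Calls block until the motion is done:
- env.goto(position, orientation): joint-space move of the TCP to a pose.
- env.move_straight(position, rotation=None, rate=0.15, force_limit=None): straight line of the TCP; rotation=None keeps the orientation; rate is the mean speed in m/s. With force_limit (N) it stops when the force on the tool has changed by that much, and returns True; else False.
- env.set_joints(angles): joint-space move.
- env.gripper_to(opening, grasp_force=None): opening from 0.0 (shut) to 1.0 (fully open); grasp_force is the grip in N (None keeps the last); returns when the fingers have stopped.
- env.dwell(seconds).
- env.inverse_kinematics(position, orientation): joint angles nearest the present ones, or None.
- env.read_state(): the state.
- env.grab_frame(name): name is "scene" or "top"; returns a dict with "image" (420x560x3 uint8, blue, green, red), "fx", "fy", "cx", "cy" (pixels), "D" ([k1, k2, p1, p2, k3] as OpenCV has them; the pictures are not rectified), "position" and "orientation" of the camera in the world. Camera axes: x right, y up, looking along -z (the intrinsics and any distortion apply to the point x, -y, -z); pixel columns grow to the right and rows downward; lengths in m; the calibration is good to about 2 mm. A picture is of the moment at which its call begins. There is no depth.
A pose or a line that the arm cannot do raises env.Unreachable and nothing moves.
- env.close_job(): hands the job in; it is judged then, once.
Trained networks look in a picture, given as the dict that the camera call returned (one of the last four; its "shot" number tells which), for a name from the list of things; names that differ only in an ending like _2 or _b are one class to them, and where a whole thing is asked for, a point or a joint stands for the part that bears it (a point fixed in the world has none). Each returns a list of dicts, best first, with "score" (0 to 1); they miss things now and then, are a little off and sometimes report something else, mostly with a low value. They report only what shows in the picture. A call takes as long as a camera call. They do not tell look-alikes from the thing itself.
- env.search_frame(picture, thing): "xyz" ([x, y, z] in m, in world coordinates, good to about 4 mm: the middle of the surface that is visible of it).
- env.trace(picture, thing): "mask" (420x560 bool, what is visible of it).
The state is a dict: "clock": time; "joint_positions": joint angles; "qvel": joint speeds; "joint_torque": joint torques, N m; "position": TCP position; "tool_rot": TCP orientation; "force": force on the tool from outside, world axes, zero at the start; "wrist_torque": the same for the moment, N m; "opening": opening from 0.0 (shut) to 1.0 (fully open); "finger_force": force on a finger pad.
Only numpy, scipy, OpenCV 4.12 (cv2) and the standard library are available. Lean on these libraries where they do the work, as an engineer would, in place of code of your own. Each camera call takes 0.05 s, during which the arm holds its last target. There are 200 camera calls.

## Working session

There is one attempt and no reset: what is moved stays moved. The work goes in short steps, each a Python script; the robot and the scene stay as the last script left them, time stands still between calls to the robot, and variables do not carry over. Pictures are saved under pics/ and viewed, at most 10 in all, crops included, and the job is handed in when it is done.

```bash
mkdir -p pics
python3 - <<'E'
from workcell import env
import cv2,numpy as np
for n in("scene","top"):
    f=env.grab_frame(n); cv2.imwrite(f"pics/{n}0.png",f["image"])
    print(n,f["fx"],f["cx"],f["D"],f["position"],f["orientation"])
    for t in("pillar","dock","stop","jar","dropper","lens"):
        for r in env.search_frame(f,t)[:4]: print(t,np.round(r["xyz"],3),round(r["score"],2))
s=env.read_state();print(s["clock"],s["tool_rot"],s["force"])
E
```

```text
scene 460.74840018298926 273.6192993834033 [-0.00224866  0.          0.          0.          0.        ] [1.14599773 0.09488468 0.63250312] [45.28679657 -0.48605178 86.19622013]
pillar [0.589 0.096 0.073] 0.97
pillar [0.588 0.001 0.146] 0.64
pillar [0.676 0.119 0.136] 0.59
dock [ 0.606 -0.045  0.034] 0.78
stop [ 0.611 -0.106  0.056] 0.93
jar [ 0.458 -0.038  0.044] 0.82
dropper [0.707 0.002 0.051] 0.92
lens [0.503 0.21  0.011] 0.62
top 427.6071694009626 275.44254023062217 [0.01663563 0.         0.         0.         0.        ] [0.46872366 0.1259361  0.78128324] [ 10.09211462  -0.4908687  -88.78728922]
pillar [0.574 0.014 0.193] 0.74
pillar [0.644 0.125 0.196] 0.72
pillar [0.574 0.104 0.109] 0.64
dock [ 0.562 -0.058  0.051] 0.81
stop [ 0.596 -0.109  0.054] 0.85
jar [ 0.442 -0.019  0.072] 0.89
dropper [0.687 0.006 0.061] 0.91
dropper [0.573 0.016 0.191] 0.44
lens [0.493 0.157 0.005] 0.97
0.7 [-1.79997690e+02 -2.97037223e-04 -1.56062147e+02] [-0.21459038 -0.15967096 -0.08233742]
```

```bash
sleep 4; ls pics
```

```text
scene0.png
top0.png
```

View pics/scene0.png

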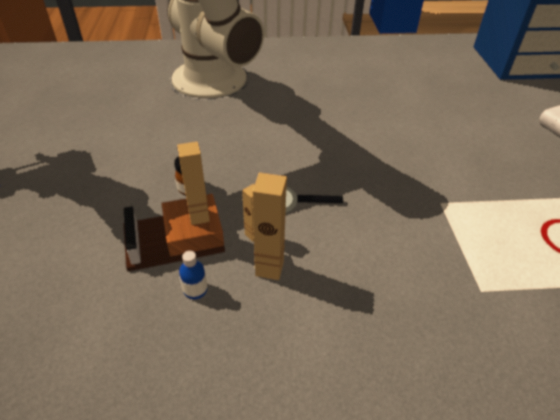

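View pics/top0.png

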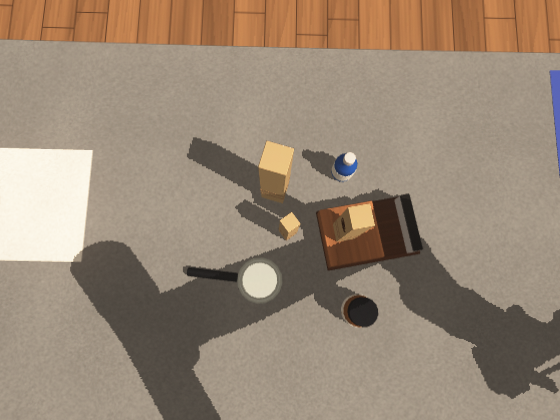

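Both pictures show three pillars. The large one is at scene (270,227) / top (277,170), the small one at scene (250,215) / top (290,225), and the third stands on the dock at scene (195,185) / top (355,222). The one on the dock fits the task: it is middle-sized and stands on the plinth, with the black-topped rail at scene (131,235) / top (410,222). I'll fit its pose with the box silhouettes and confirm it in a crop.

```bash
cat > vis.py <<'E'
import numpy as np,cv2
from scipy.spatial.transform import Rotation as R
from scipy.optimize import minimize
def proj(f,P):
    C=R.from_euler('xyz',f["orientation"],degrees=True).as_matrix()
    q=(np.asarray(P)-f["position"])@C*[1,-1,-1]
    K=np.array([[f["fx"],0,f["cx"]],[0,f["fy"],f["cy"]],[0,0,1.]])
    return cv2.projectPoints(q,np.zeros(3),np.zeros(3),K,np.array(f["D"],float))[0][:,0]
def box(p,size,z0):  # p=x,y,yaw(deg)
    s=np.array([[a,b,c] for a in(-.5,.5) for b in(-.5,.5) for c in(0,1)])*size
    return R.from_euler('z',p[2],degrees=True).apply(s)+[p[0],p[1],z0]
def render(f,P,S=4):
    h=cv2.convexHull(np.round(proj(f,P)*S+S/2-.5).astype(np.int32)); m=np.zeros((420*S,560*S),np.uint8)
    cv2.fillConvexPoly(m,h,1); return cv2.resize(m.astype(np.float32),(560,420),interpolation=cv2.INTER_AREA)
def fit(views,size,z0,p0):
    def cost(p):
        c=0
        for f,m in views:
            r=render(f,box(p,size,z0)); c+=np.abs(r-m).sum()/m.sum()
        return c
    best=None
    for dy in(-6,0,6):
        q=np.array(p0)+[0,0,dy]
        o=minimize(cost,q,method='Nelder-Mead',options=dict(initial_simplex=[q,q+[.008,0,0],q+[0,.008,0],q+[0,0,5]],xatol=1e-4,fatol=1e-4))
        if best is None or o.fun<best.fun: best=o
    return best.x,best.fun
E
python3 - <<'E'
from workcell import env
from vis import *
F={n:env.grab_frame(n) for n in("scene","top")}
def mask(n,t,px):
    for r in env.trace(F[n],t):
        if r["mask"][px[1],px[0]]: return r["mask"].astype(np.float32)
    print("no",n,t)
P=[(F[n],m) for n,px in(("scene",(195,185)),("top",(360,218))) if (m:=mask(n,"pillar",px)) is not None]
S=[(F[n],m) for n,px in(("scene",(131,228)),("top",(410,222))) if (m:=mask(n,"stop",px)) is not None]
print([m.sum() for _,m in P+S])
p=fit(P,[.032,.032,.15],.05,[.585,.005,98]);print("pillar",p)
for v in P: print(" single",fit([v],[.032,.032,.15],.05,p[0]))
s=fit(S,[.017,.1,.042],.012,[.6,-.108,98]);print("stop",s)
print("dock yaw from stop->pillar",np.degrees(np.arctan2(*(p[0]-s[0])[[1,0]])), np.linalg.norm((p[0]-s[0])[:2]))
out=[]
for n,(x,y,w,h) in dict(scene=(105,120,140,160),top=(290,150,140,160)).items():
    im=F[n]["image"].copy(); k=4
    c=cv2.resize(im[y:y+h,x:x+w],None,fx=2.8,fy=2.8,interpolation=cv2.INTER_CUBIC)
    for q,sz,z in((p[0],[.032,.032,.15],.05),(s[0],[.017,.1,.042],.012)):
        for u in proj(F[n],box(q,sz,z)): cv2.circle(c,tuple(int(a) for a in ((u+.5-[x,y])*2.8-.5)),2,(0,255,0),-1)
    out.append(c)
cv2.imwrite("pics/crop1.png",np.hstack(out))
E
```

```text
no top pillar
[np.float32(1678.0), np.float32(674.0), np.float32(893.0)]
pillar (array([5.76417941e-01, 5.84084408e-03, 1.01210248e+02]), np.float64(0.04547824710607529))
 single (array([5.76417941e-01, 5.84084408e-03, 1.01210248e+02]), np.float64(0.04547824710607529))
stop (array([  0.59347524,  -0.11210196, 102.27826499]), np.float64(0.2719764709472656))
dock yaw from stop->pillar 98.22925716277572 0.1191698637977684
```

View pics/crop1.png

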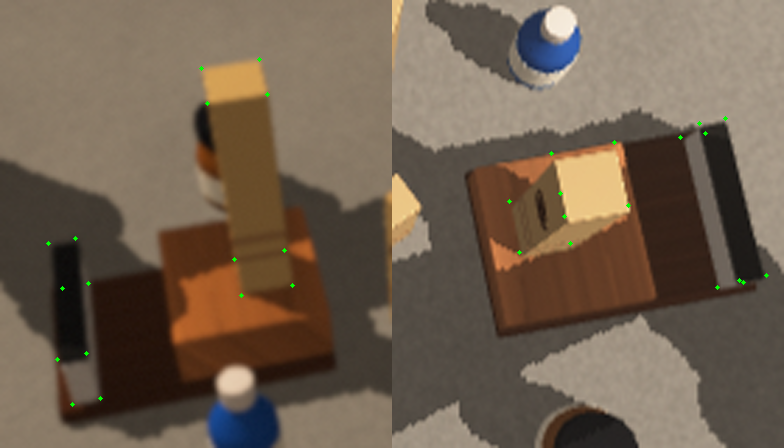

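The crop confirms it: the middle-sized pillar stands on the plinth, with its fossil face at top-crop (540,210) turned away from the rail. The top network missed it, so I'll refine with corners read from the top view (top face at crop (556,161), (622,149), (629,210), (566,219)).

Run:
```python
from workcell import env
from vis import *
from scipy.optimize import least_squares
T=env.grab_frame("top"); S=env.grab_frame("scene")
un=lambda c,o:(np.array(c,float)-[392*(o[0]==290),0]+.5)/2.8-.5+o
# order: corners as listed; local (x,y) of corners with dock yaw~100: +x -> world +y (image left), +y -> world -x (image down)
top=un([(556,161),(622,149),(629,210),(566,219),(525,258)],(290,150))
loc=np.array([(16,-16,150),(-16,-16,150),(-16,16,150),(16,16,150),(16,16,0)])/1000.
sc=un([(202,68),(259,60),(267,94),(208,104),(243,294),(292,285)],(105,120))
# scene camera looks toward -x: image right=+y=+dock x, image down=+x=-dock y
ls=np.array([(-16,16,150),(16,16,150),(16,-16,150),(-16,-16,150),(-16,-16,0),(16,-16,0)])/1000.
W=lambda p,l,z:R.from_euler('z',p[2],degrees=True).apply(l)+[p[0],p[1],z]
for nm,L in(("both",[(T,loc,top),(S,ls,sc)]),("top",[(T,loc,top)]),("scene",[(S,ls,sc)])):
    o=least_squares(lambda p:np.concatenate([(proj(f,W(p,l,.05))-u).ravel() for f,l,u in L]),[.58,.005,100],x_scale=[.01,.01,5])
    print(nm,np.round(o.x,4),np.round(np.sqrt(np.mean(o.fun**2)),2))
# dock: plinth top corners, rail top corners in top view ; dock frame
d=un([(622,146),(655,298),(500,334),(467,172),(727,122),(765,276)],(290,150))
ld=np.array([(-10,-50,50),(-10,50,50),(85,50,12),(85,-50,50),(-76,-50,54),(-76,50,54)])/1000.
k=[0,1,3,4,5]
o=least_squares(lambda p:(proj(T,W(p,ld[k],0))-d[k]).ravel(),[.58,-.04,100],x_scale=[.01,.01,5]);print("dock",np.round(o.x,4),np.round(o.fun,1))
a=np.radians(o.x[2]);print("pillar expected",o.x[:2]+.05*np.array([np.cos(a),np.sin(a)]))
```

```text
both [5.744000e-01 4.900000e-03 1.008085e+02] 0.81
top [5.73800e-01 3.90000e-03 9.97234e+01] 0.75
scene [5.760000e-01 5.900000e-03 1.011392e+02] 0.27
dock [ 5.772000e-01 -4.490000e-02  1.023267e+02] [-0.9 -1.2  0.8  0.7  1.3 -0.3 -1.1 -0.2 -0.2  1. ]
pillar expected [0.56648371 0.00395483]
```

```bash
cat > tip.py <<'E'
import numpy as np
from scipy.spatial.transform import Rotation as R
YAW=100.8; C=np.array([.575,.005,.05])
u=np.array([np.cos(np.radians(YAW)),np.sin(np.radians(YAW)),0]); Z=np.array([0,0,1.]); E=C-.016*u
def axes(t): t=np.radians(t); return np.cos(t)*u+np.sin(t)*Z, np.cos(t)*Z-np.sin(t)*u   # xp, zp
SIGN=1
def rot(t,sign=None):
    xp,zp=axes(t); y=(sign or SIGN)*xp; z=-zp
    return R.from_matrix(np.c_[np.cross(y,z),y,z]).as_euler('xyz',degrees=True)
def pose(t,s,c): xp,zp=axes(t); return E+s*zp+c*xp
def final(th,a,l,g): # pillar angle th, tool angle a, head corner on lower pad, l beyond it
    xp,zp=axes(a); return E+.15*axes(th)[1]-l*zp+g/2*xp
E
python3 - <<'E'
from workcell import env
from tip import *
for sg in(1,-1):
    for n,p,a in[("above",pose(0,.22,.016),0),("in",pose(0,.13,.016),0),("30",pose(30,.13,.016),30),("50",pose(50,.13,.0435),50),("70",pose(70,.13,.0435),70),("fin",final(87.5,70,.02,.087),70),("ret",final(87.5,70,.02,.087)-.08*u,70)]:
        q=env.inverse_kinematics(p,rot(a,sg)); print(sg,n,np.round(p,3),None if q is None else np.round(q))
E
```

```text
1 above [0.575 0.005 0.27 ] [ 17.  15.   1.   0. -76. -96.]
1 in [0.575 0.005 0.18 ] [ 17.  18.  -8.   0. -64. -96.]
1 30 [ 0.588 -0.061  0.171] [ -8.  28.  11. -28. -84. -66.]
1 50 [ 0.591 -0.081  0.167] [ -18.   37.   20.  -43. -100.  -58.]
1 70 [ 0.598 -0.116  0.135] [ -26.   50.   29.  -55. -114.  -54.]
1 fin [ 0.6   -0.125  0.091] [ -27.   53.   29.  -54. -112.  -51.]
1 ret [ 0.615 -0.203  0.091] [ -31.   58.   40.  -54. -119.  -55.]
-1 above [0.575 0.005 0.27 ] [ 17.  15.   1.   0. -76.  84.]
-1 in [0.575 0.005 0.18 ] [ 17.  18.  -8.   0. -64.  84.]
-1 30 [ 0.588 -0.061  0.171] [ -8.  28.  11. -28. -84. 114.]
-1 50 [ 0.591 -0.081  0.167] [ -18.   37.   20.  -43. -100.  122.]
-1 70 [ 0.598 -0.116  0.135] [ -26.   50.   29.  -55. -114.  126.]
-1 fin [ 0.6   -0.125  0.091] [ -27.   53.   29.  -54. -112.  129.]
-1 ret [ 0.615 -0.203  0.091] [ -31.   58.   40.  -54. -119.  125.]
```

Run:
```python
from workcell import env
from tip import *
import cv2
env.goto(pose(0,.24,.016),rot(0))
env.move_straight(pose(0,.13,.016),rate=.1)
env.gripper_to(41/87,grasp_force=20)
s=env.read_state();print(s["clock"],s["opening"]*87,s["position"],s["force"],s["finger_force"])
o=[]
for n,(x,y) in dict(scene=(105,90),top=(290,130)).items():
    f=env.grab_frame(n); o.append(cv2.resize(f["image"][y:y+180,x:x+140],None,fx=2.8,fy=2.8,interpolation=cv2.INTER_CUBIC))
cv2.imwrite("pics/in.png",np.hstack(o))
```

```text
5.7333 41.0791691311918 [0.57500884 0.00502743 0.18000135] [-1.002656    0.84553189 -0.10546104] 0.0
```

View pics/in.png

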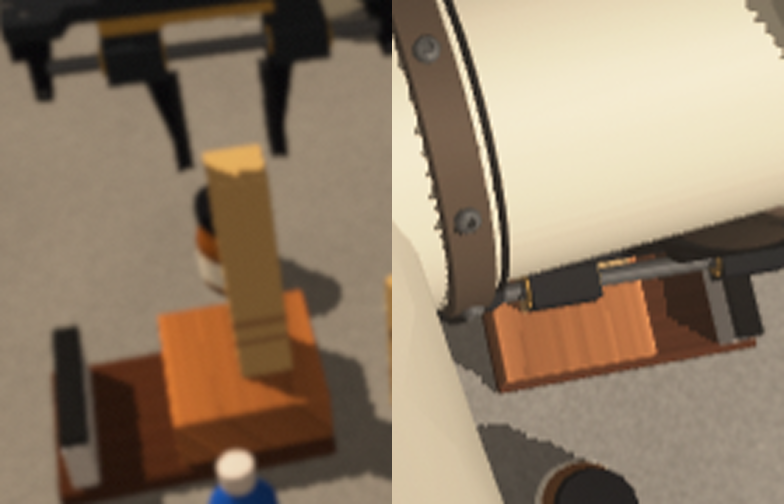

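Run:
```python
from workcell import env
from vis import *
import tip
f=env.grab_frame("scene")
for s in(.13,.15,.17):
  for c in(.016,.016+.0205,.016-.0205):
    print(s,c,np.round((proj(f,[tip.pose(0,s,c)])[0]+.5-[105,90])*2.8))
cv2.imwrite("pics/in2.png",cv2.resize(f["image"][90:200,140:240],None,fx=6,fy=5,interpolation=cv2.INTER_CUBIC))
```

```text
0.13 0.016 [238. 193.]
0.13 0.036500000000000005 [274. 187.]
0.13 -0.0045000000000000005 [200. 199.]
0.15 0.016 [233. 164.]
0.15 0.036500000000000005 [271. 159.]
0.15 -0.0045000000000000005 [195. 170.]
0.17 0.016 [229. 134.]
0.17 0.036500000000000005 [267. 129.]
0.17 -0.0045000000000000005 [190. 140.]
```

View pics/in2.png

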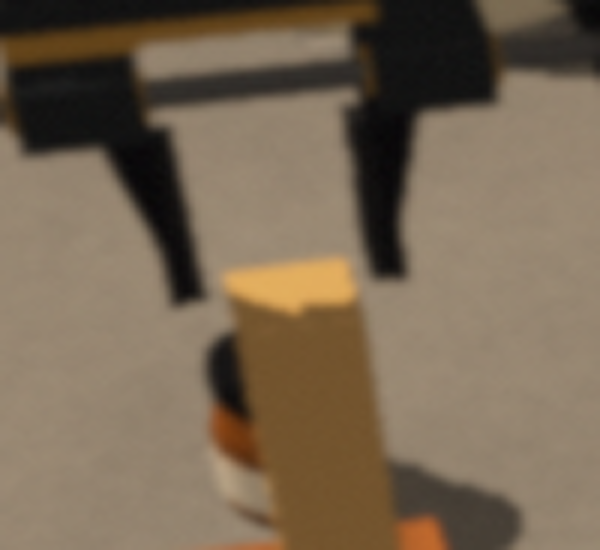

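The tips (zoom (185,300) and (390,275)) show about 20 mm higher, or further back, than the TCP projects. I'll check this in free space by viewing the fingers in both cameras at several openings.

Run:
```python
from workcell import env
from vis import *
import tip
env.move_straight(tip.pose(0,.26,.016),rate=.15)
p=np.array([.60,-.17,.2]); env.goto(p,tip.rot(60))
rows=[]
for g in(41,5):
    env.gripper_to(g/87); row=[]
    xp,zp=tip.axes(60)
    for n in("scene","top"):
        f=env.grab_frame(n); c=proj(f,[p])[0]; x,y=(c-[70,45]).astype(int); x=min(max(x,0),420);y=min(max(y,0),330)
        im=cv2.resize(f["image"][y:y+90,x:x+140],None,fx=2.8,fy=2.8,interpolation=cv2.INTER_CUBIC)
        st=env.read_state(); P=np.array(st["position"])
        for o in(0,g/2000,-g/2000):
            for d in(0,.07):
                q=proj(f,[P+o*xp+d*zp])[0]; cv2.circle(im,tuple(int(v) for v in (q+.5-[x,y])*2.8),2,(0,255,0),-1)
        row.append(im)
    rows.append(np.hstack(row)); print(st["opening"]*87,P,st["clock"])
cv2.imwrite("pics/tool.png",np.vstack(rows))
```

```text
41.38345234696629 [ 0.60035187 -0.16827361  0.20134431] 8.225
5.048836653788594 [ 0.60000333 -0.17002822  0.19998941] 9.2083
```

View pics/tool.png

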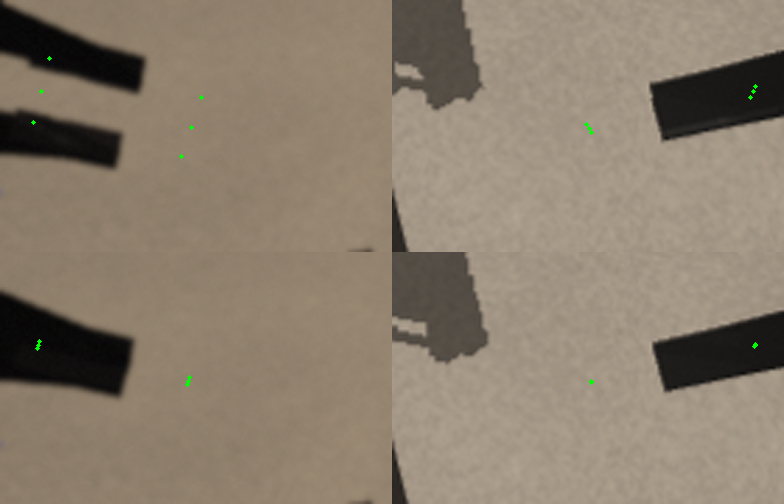

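Both cameras agree: the real tips sit about 28 mm behind the reported TCP, along the tool axis and with no sideways offset. I'll allow for that, then straddle the pillar, lean it to 8° (still stable), narrow the gap and look.

Run:
```python
from workcell import env
from tip import *
import cv2
env.move_straight([.585,-.1,.34],rate=.25)
env.gripper_to(1.0)
env.goto(pose(0,.22,.016),rot(0))
env.move_straight(pose(0,.102,.016),rate=.1)
env.gripper_to(41/87,grasp_force=20)
f0=np.array(env.read_state()["force"])
for t in(2,4,6,8):
    env.move_straight(pose(t,.102,.016),rot(t),rate=.03)
s=env.read_state();print(s["clock"],np.array(s["force"])-f0,s["finger_force"])
env.gripper_to(35.5/87)
env.dwell(.2)
s=env.read_state();print(s["clock"],s["opening"]*87,s["position"],pose(8,.102,.016),np.array(s["force"])-f0,s["finger_force"])
f=env.grab_frame("scene")
cv2.imwrite("pics/t8.png",cv2.resize(f["image"][90:260,110:250],None,fx=4,fy=3.5,interpolation=cv2.INTER_CUBIC))
```

```text
15.775 [-0.27965919 -0.1308757   0.28923037] 0.11339614866301417
16.4083 35.3073283992775 [ 0.57767272 -0.00909361  0.15325246] [ 0.57768918 -0.00909717  0.15323411] [ 0.07080702  0.5659175  -0.69199434] 0.11159534566104412
```

View pics/t8.png

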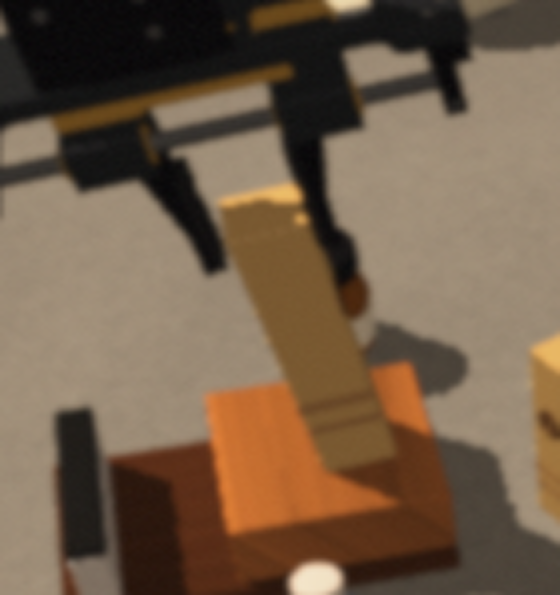

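The pillar leans at 8°. Its foot edge is on the plinth at (330,470), with the left finger tip at (215,270) just off the rail-side face and the other finger behind the fossil face. I'll cross the balance point slowly so it settles onto the rail-side finger, then widen the gap while keeping that finger in place.

Run:
```python
from workcell import env
from tip import *
import cv2
f0=np.array(env.read_state()["force"])
def log(t,g):
    s=env.read_state(); print(t,round(g,1),round(s["clock"],2),np.round(np.array(s["force"])-f0,1),round(s["finger_force"],2),round(s["opening"]*87,1))
for t in range(9,23):
    env.move_straight(pose(t,.102,.016),rot(t),rate=.02)
    if t%3==0: log(t,35.5)
g,c=35.5,.016
while g<86:
    d=min(4,87-g); c+=d/2000; g+=d
    env.move_straight(pose(22,.102,c),rot(22),rate=.03)
    env.gripper_to(g/87); 
    if int(g)%3==0: log("open",g)
print(c,g); log(22,g)
f=env.grab_frame("scene")
cv2.imwrite("pics/t22.png",cv2.resize(f["image"][90:260,110:250],None,fx=4,fy=3.5,interpolation=cv2.INTER_CUBIC))
```

```text
9 35.5 16.71 [ 0.3  0.1 -0.3] 0.07 35.5
12 35.5 17.46 [ 1.2 -1.   0.1] 0.0 35.6
15 35.5 18.21 [ 1.1  0.1 -1.2] 0.09 35.7
18 35.5 18.96 [-0.1 -0.8 -0.5] 0.16 35.7
21 35.5 19.71 [ 0.2 -1.8 -0.7] 0.22 35.8
open 39.5 20.6 [ 0.2 -0.2 -2. ] 0.24 39.5
open 51.5 22.52 [ 0.  -1.3 -1. ] 0.24 51.6
open 63.5 24.45 [ 1.2 -0.9 -0.4] 0.24 63.5
open 75.5 26.38 [ 0.8 -0.5 -1.3] 0.24 75.6
open 87.0 28.28 [ 0.6 -1.3  0. ] 0.24 86.7
0.04175000000000002 87.0
22 87.0 28.28 [ 0.6 -1.3  0. ] 0.24 86.7
```

View pics/t22.png

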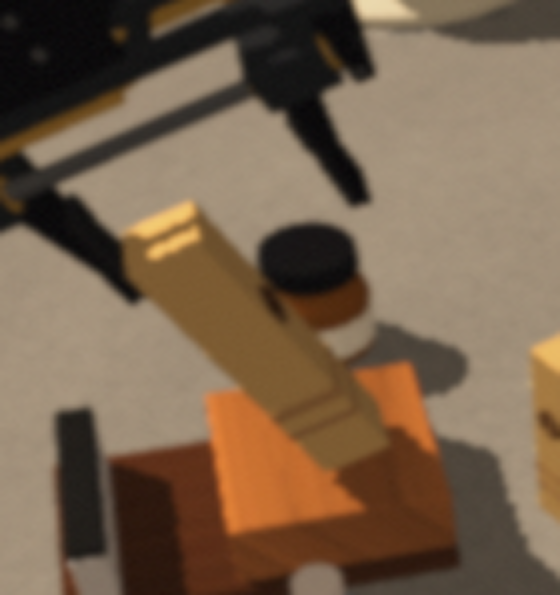

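It now rests on the left finger (tip about (135,295)), its foot edge is still at (330,470), and the upper finger is well clear. I'll ease it down onto the rail and withdraw.

Run:
```python
from workcell import env
from tip import *
import cv2
f0=np.array(env.read_state()["force"])
def log(t):
    s=env.read_state(); print(t,round(s["clock"],2),np.round(np.array(s["force"])-f0,1),round(s["finger_force"],2),np.round(s["position"],3))
c=.04175
for t in range(25,71,3):
    env.move_straight(pose(t,.102,c),rot(t),rate=.022)
    if t%9==7: log(t)
d=-.00175*axes(70)[0]
for th in[70,73,76,79,81,83,84.5,86,87.5,89,90.5,91.5]:
    env.move_straight(final(th,70,.048,.087)+d,rot(70),rate=.022); 
    if th>80: log(th)
f=env.grab_frame("scene")
cv2.imwrite("pics/down.png",cv2.resize(f["image"][90:300,70:250],None,fx=3,fy=2.8,interpolation=cv2.INTER_CUBIC))
```

```text
25 28.74 [ 0.6  0.8 -0.9] 0.3 [ 0.579 -0.016  0.16 ]
34 29.97 [ 0.5 -1.2  0.9] 0.49 [ 0.582 -0.033  0.158]
43 31.19 [0.2 0.4 0.7] 0.66 [ 0.585 -0.05   0.153]
52 32.42 [ 1.3  0.1 -1.4] 0.81 [ 0.588 -0.065  0.145]
61 33.64 [ 1.   0.  -1.4] 0.95 [ 0.591 -0.079  0.135]
70 34.87 [ 1.2  0.1 -1.5] 1.06 [ 0.593 -0.091  0.123]
81 37.03 [-0.5  1.7 -1.5] 1.08 [ 0.595 -0.098  0.096]
83 37.42 [ 0.8  0.2 -2.4] 1.09 [ 0.595 -0.099  0.091]
84.5 37.75 [-0.1  0.1 -1.4] 1.12 [ 0.595 -0.099  0.087]
86 38.08 [-0.   0.1 -1.8] 1.12 [ 0.595 -0.099  0.083]
87.5 38.4 [-0.4  0.3  0.7] 0.0 [ 0.595 -0.1    0.08 ]
89 38.73 [0.5 0.9 0.4] 0.0 [ 0.595 -0.1    0.075]
90.5 39.05 [-0.   0.9  0.6] 0.0 [ 0.595 -0.1    0.071]
91.5 39.32 [0.6 1.  0.6] 0.0 [ 0.595 -0.1    0.069]
```

View pics/down.png

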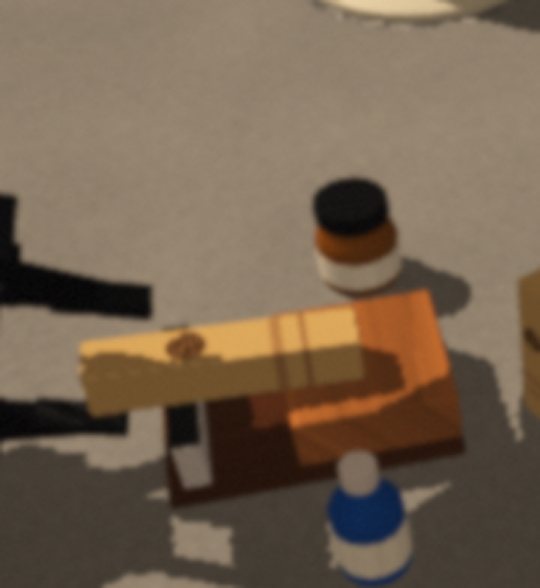

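It touched down at 87.5°, where the finger load went to zero. It lies across the rail with the fossil up at (187,345), and the lower finger at (60,420) is free beneath the head. Now I'll withdraw horizontally, then rise.

Run:
```python
from workcell import env
from tip import *
import cv2
p=final(91.5,70,.048,.087)-.00175*axes(70)[0]
env.move_straight(p-.09*u,rate=.08)
env.move_straight(p-.13*u+[0,0,.12],rate=.15)
s=env.read_state();print(s["clock"],s["position"],s["force"])
f=env.grab_frame("scene")
cv2.imwrite("pics/end.png",cv2.resize(f["image"][90:300,70:250],None,fx=3,fy=2.8,interpolation=cv2.INTER_CUBIC))
```

```text
41.6333 [ 0.61908286 -0.22687083  0.18800114] [0.16310724 0.33724658 0.56330461]
```

View pics/end.png

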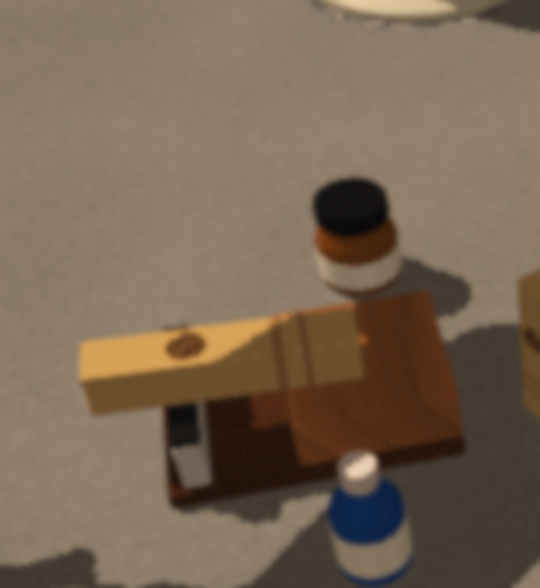

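The pillar lies still across the rail with the fossil up at (187,345), the jar and dropper are undisturbed, and the gripper is clear.

```bash
python3 -c "
from workcell import env
print(env.close_job())"
```

```text
the job is handed in; nothing more can be done
None
```

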